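# Seat a hardwood blank on its parallels in the drill-press vise

## Robot

A 6-joint arm with a two-finger parallel gripper is mounted at the origin on the work surface. World frame = base frame: x ahead of the robot, y to its left, z up, the work surface at z = 0. Lengths are in m, angles in degrees, forces in N, time in s.
With the tool pointing down it reaches from about 0.25 to 0.725 m from the base axis. Payload 9.7 kg.
Tool frame: the origin (TCP) lies at the very end of the fingers, on their centre line; the grasp point (between the pads) lies 19 mm behind it; z points along the fingers, y is the direction in which the jaws open and shut (so a half turn about z gives the same grasp; the last joint's range is limited). The gripper opens to 85 mm and grips with 20 to 120 N. Pads are 22 mm wide; open, the fingers measure 114 mm over their backs; the gripper's body (76 mm by 85 mm) begins 54 mm behind the grasp point. The pads swing forward as they close: fully open they stand 13 mm farther back than shut.
Start: joints at [64.802, 4.979, 10.078, 95.1, 0, 90], TCP at [0.234, 0.498, 0.231] pointing down, gripper open.
Joint ranges: [-179.16, 179.16], [-48.56, 103.87], [-65.8, 70.77], [-126.05, 130.52], [-82.76, 87.17], [-180, 180]. Speed limits (degrees/s): [127.2, 127.2, 147.25, 180, 180, 180].

## Interface

Orientations are given as [roll, pitch, yaw] about the fixed x, y, z axes, in that order (R = Rz(yaw) Ry(pitch) Rx(roll)).
In Python, from workcell import bot gives the robot as it stands.
- The arm moves only by the shell command python3 -m pendant 'ROWS' [FORCE]. ROWS is JSON, a list that holds one entry, the list of rows, each a list of 7 numbers: the shift along the tool's x, y, z in cm, then the turn, a rotation vector about the tool's x, y, z in rad, then the opening in per cent of the stroke, from 0 (shut) to 100 (fully open). In form: [[[dx, dy, dz, ax, ay, az, gripper], ...]]. A call has 1 to 5 rows; each row shifts and turns the pose as measured when the row begins, along the tool's axes as they then stand; what a row does not reach is not made up. A row lasts 1/12 s, in which the tool goes at most 41.7 mm and 7.16 degrees, less where a joint would pass 70% of its speed; a pose out of reach is approached as far as the arm can. A call with a gripper value outside its range is refused whole. The fingers move at their own pace and stop on an object; FORCE is the grip in N (left out, the last holds). Time passes only in rows, so rows that do not move let the fingers close. It gives the time, the measured TCP pose, the force and the opening at its end, in the units of the state.
- bot.get_obs(): the state, without advancing time (a new reading comes with each control period).
- bot.camera(name): name is "scene" or "top" or "wrist"; returns the picture (480x640x3 uint8, red, green, blue); there is no depth.
- bot.get_calibration(name): a dict with "intrinsics" (3x3 intrinsics, pixels), "pose" (4x4, takes a point from camera to world coordinates); the wrist camera has in their place "T_tool_cam" (4x4, takes a point from camera to tool coordinates, whose origin is the TCP and whose axes are the flange's). Camera axes: x right, y down, z forward; pixel columns grow to the right and rows downward; lengths in m; the calibration is good to about 2 mm. A picture is of the moment at which its call begins: read the wrist's pose just before it. get_calibration takes no time and is no camera call.
- bot.job_done(): hands the job in, once; it reports no verdict.
Trained networks look in the newest picture that a camera, given by its name, has taken for a name from the list of things; names that differ only in an ending like _2 or _b are one class to them, and where a whole thing is asked for, a point or a joint stands for the part that bears it (a point fixed in the world has none). Each returns a list of dicts, best first, with "confidence" (0 to 1); they miss things now and then, are a little off and sometimes report something else, mostly with a low value. They report only what shows in the picture. A call takes as long as a camera call.
- bot.masks_of(camera, thing): "pixels" (480x640 bool, what is visible of it) and "extent" ([left, top, right, bottom] in pixels, round what is visible of it).
- bot.mark_of(camera, thing): "uv" ([column, row] in pixels: a listed point, or the origin of a listed thing).
The state is a dict: "time": time; "q": joint angles; "qd": joint speeds; "joint_efforts": joint torques, N m; "ee_pos": TCP position; "tcp_rot": TCP orientation; "wrist_force": force on the tool from outside, world axes, zero at the start; "torque": the same for the moment, N m; "opening": finger opening in m.
Only numpy, scipy, OpenCV 4.12 (cv2) and the standard library are available. Lean on these libraries where they do the work, as an engineer would, in place of code of your own. Each camera call takes 0.05 s, during which the arm holds its last target. There are 200 camera calls.

## Task

The hardwood blank is nipped in the drill-press vise but stands too high, so the two steel parallels under it are loose and have wandered endways. Slide each parallel back until it sticks out equally on both sides of the vise, tap the blank down with the wooden mallet until it sits level and fully home on both parallels so that they are trapped, and stand the mallet back on its cork mat. Move the blank only with the mallet, without pounding it, and leave the drill-bit case, tape measure and wax tin where they are.

Things in the scene. Friction and masses are not known exactly. Their poses are not given: they have to be found in the camera images.
- vise: Blue 100 mm drill-press vise, bolted down. Origin: on the bench, under the middle of the jaw opening; x runs along the screw to the fixed jaw, y along the jaw faces, z up. Jaw faces at x -30 and +30 mm, y from -50 to +50 mm, tops 82 mm above the bench. The parallels stand on two steel ways, 36 mm high, that end at y -50 and +50 mm. Screw and 124 mm tommy bar reach to x -190 mm at 52 mm height.
- vise_jaw: The vise's moving jaw, blue block from x -70 to -30 mm in the vise frame (origin and axes as the vise's). The screw is already nipped up and need not be touched: the jaws hold the blank by friction alone; it takes roughly 8 to 13 N on top of it to slide the blank down.
- blank_c (a point): Centre of the dark hardwood blank, 60 mm (vise x) x 120 mm (vise y) x 40 mm high, about 0.2 kg, pencil lines on top, axes parallel to the vise's. It starts with its underside 3 to 7 mm above the parallels, near the middle of the jaws. Fully home, its underside is 64 mm, this centre 84 mm and its top 104 mm above the bench.
- parallel_near_c (a point): Centre of the steel parallel by the moving jaw: bar 10 mm thick (x), 150 mm long (y), 28 mm tall, 0.33 kg, on edge on the ways (top 64 mm above the bench), at about x -23 mm in the vise frame. Centred when at y 0 of the vise: its ends then stick out 25 mm beyond the jaws. While the blank is high it slides endways with about 2 N. It starts up to 36 mm off centre.
- parallel_far_c (a point): Centre of the other, identical parallel, by the fixed jaw, at about x +23 mm in the vise frame. It too may start up to 36 mm off centre, either way.
- mallet_head (a point): Centre of the head of the wooden joiner's mallet. Head 80 mm (x, along the handle) x 54 mm (y) x 115 mm (z, between its striking faces); it stands on one face, this point 57.5 mm above the mat. Handle 20 mm wide, 26 mm high, level, towards -x to 209 mm from here. 0.41 kg, balance point about 19 mm towards the handle. The head can be gripped from above across its 54 mm width.
- mat: Square cork mat, 180 x 180 x 4 mm, fixed on the bench; origin at the centre of its underside. The mallet's head stands on it at the start, and must again at the end.
- bit_case: Bystander: black drill-bit case with yellow label, 125 x 80 x 34 mm, loose; origin at the centre of its underside.
- tape_measure: Bystander: yellow and black tape measure, 70 x 36 x 64 mm, loose; origin at the centre of its underside.
- wax_tin: Bystander: round red wax tin with white label, 88 mm across, 44 mm high, loose; origin at the centre of its underside.

How it is judged (in metres and radians):
On the way:
1. the blank is struck with the mallet (contact force between mallet and blank above 3 N).
At the end, for the whole second after the job is handed in: Blank level (1.4 degrees), home within 1.5 mm and bearing on both parallels (0.4 N each); each parallel centred along the jaws within 8 mm and straight within 4.5 degrees; mallet standing on a striking face on the mat, head centre within 65 mm of mat centre along each side; all at rest (z of blank_c in the frame of vise between 0.082 and 0.0855 m and angle between the z axis of blank_c and the z axis of vise, either way round below 0.025 rad and contact force between blank and parallel_near above 0.4 N and contact force between blank and parallel_far above 0.4 N and y of parallel_near_c in the frame of vise between -0.008 and 0.008 m and y of parallel_far_c in the frame of vise between -0.008 and 0.008 m and angle between the y axis of each of parallel_near_c, parallel_far_c and the y axis of vise, either way round below 0.08 rad and x of mallet_head in the frame of mat between -0.065 and 0.065 m and y of mallet_head in the frame of mat between -0.065 and 0.065 m and z of mallet_head in the frame of mat below 0.066 m and angle between mallet_head's own z axis and vertical below 0.06 rad and linear speed of each of mallet, blank below 0.02 m/s); the robot touches nothing.
It fails at once if the blank is pushed or held with the gripper or arm instead of the mallet (contact force between any of the fingers, the arm and blank above 6 N).
It fails at once if the blank is pounded (blow over 120 N) (contact force between mallet and blank above 120 N).
It fails at once if the drill-bit case is moved more than 20 mm (distance of bit_case from where it was at the start of the episode above 0.02 m).
It fails at once if the tape measure is moved more than 20 mm (distance of tape_measure from where it was at the start of the episode above 0.02 m).
It fails at once if the wax tin is moved more than 20 mm (distance of wax_tin from where it was at the start of the episode above 0.02 m).
It also fails if it takes over 70 s, if anything falls off the work surface, if the arm or the gripper's body presses on something with over 40 N, if the wrist force passes 120 N, or if a joint passes its speed limit or range.

## Working session

There is one attempt and no reset: what is moved stays moved. The work goes in short steps, Python scripts to look and compute and a shell command to move; the robot and the scene stay as the last step left them, time stands still between calls to the robot, and variables do not carry over. Pictures are saved under pics/ and viewed, about 8 in all and at most 12, crops included, and the job is handed in when it is done.

```bash
ls; mkdir -p pics
cat > h.py <<'E'
import numpy as np, cv2
from scipy.spatial.transform import Rotation as R
from workcell import bot
def cam(n):
    c=bot.get_calibration(n); K=np.array(c["intrinsics"])
    if n=="wrist":
        o=bot.get_obs(); T=np.eye(4); T[:3,:3]=R.from_euler('xyz',o["tcp_rot"],degrees=True).as_matrix(); T[:3,3]=o["ee_pos"]
        return K,T@np.array(c["T_tool_cam"])
    return K,np.array(c["pose"])
def at_z(K,P,uv,z):
    d=P[:3,:3]@np.linalg.solve(K,[uv[0],uv[1],1]); return P[:3,3]+d*(z-P[2,3])/d[2]
def proj(K,P,X):
    p=P[:3,:3].T@(np.asarray(X)-P[:3,3]); p=K@p; return p[:2]/p[2]
def save(n,im): cv2.imwrite(f"pics/{n}.png",im[:,:,::-1])
E
python3 - <<'E'
from h import *
o=bot.get_obs(); print(o)
Z=dict(vise=0,vise_jaw=0,blank_c=.089,parallel_near_c=.05,parallel_far_c=.05,mallet_head=.0615,mat=0,bit_case=0,tape_measure=0,wax_tin=0)
for n in("scene","top","wrist"):
    K,P=cam(n); im=bot.camera(n); save(n+"0",im); print(n,P[:3,3].round(3),K[0,0])
    for t,z in Z.items():
        for m in bot.mark_of(n,t)[:2]:
            print(n,t,round(m["confidence"],2),np.round(m["uv"]),at_z(K,P,m["uv"],z).round(4))
E
```

```text
pics
{'time': 0.0, 'q': array([ 6.48033076e+01,  5.01114675e+00,  1.00340047e+01,  9.50993595e+01,
       -3.57974314e-04,  8.99999060e+01]), 'qd': array([ 0.02717358,  0.02063626,  0.02139697, -0.04760764, -0.00440181,
       -0.04672752]), 'joint_efforts': array([ 4.45998558e-04, -5.20385385e+01,  4.64806545e+01,  1.63543207e-02,
        6.12653548e-05,  9.75565655e-06]), 'ee_pos': array([0.23405332, 0.49745898, 0.2305786 ]), 'tcp_rot': array([-1.79923498e+02,  3.57848518e-04,  1.54803402e+02]), 'wrist_force': array([ 0.44873081, -0.27832019, -0.20608134]), 'torque': array([-0.00017469, -0.00373603, -0.00824184]), 'opening': 0.0856665997584235}
scene [1.139 0.65  1.032] 591.2962787272018
scene vise 0.83 [335. 265.] [0.5337 0.0226 0.    ]
scene blank_c 0.94 [336. 240.] [0.5353 0.0269 0.089 ]
scene parallel_far_c 0.74 [334. 262.] [0.5595 0.0458 0.05  ]
scene mallet_head 0.83 [258. 173.] [ 0.5062 -0.2878  0.0615]
scene mat 0.94 [263. 188.] [ 0.4926 -0.293   0.    ]
scene bit_case 0.89 [453. 328.] [0.4693 0.3141 0.    ]
scene tape_measure 0.78 [350. 382.] [0.7163 0.2607 0.    ]
scene wax_tin 0.65 [205. 242.] [ 0.7137 -0.2369  0.    ]
top [ 0.462 -0.017  1.03 ] 519.2957097655229
top vise 0.63 [300. 269.] [0.539  0.0262 0.    ]
top vise_jaw 0.65 [304. 274.] [0.5306 0.0193 0.    ]
top blank_c 0.73 [297. 265.] [0.5406 0.0287 0.089 ]
top parallel_far_c 0.17 [304. 270.] [0.5343 0.0175 0.05  ]
top mallet_head 0.91 [471. 288.] [ 0.5069 -0.2938  0.0615]
top mat 0.87 [462. 294.] [ 0.4969 -0.2918  0.    ]
top bit_case 0.68 [156. 305.] [0.4627 0.3083 0.    ]
top tape_measure 0.57 [191. 177.] [0.7226 0.254  0.    ]
top wax_tin 0.7 [429. 179.] [ 0.7286 -0.2302  0.    ]
wrist [0.163 0.532 0.375] 417.58591614112953
wrist bit_case 0.72 [254. 451.] [0.4661 0.306  0.    ]
```

View pics/top0.png

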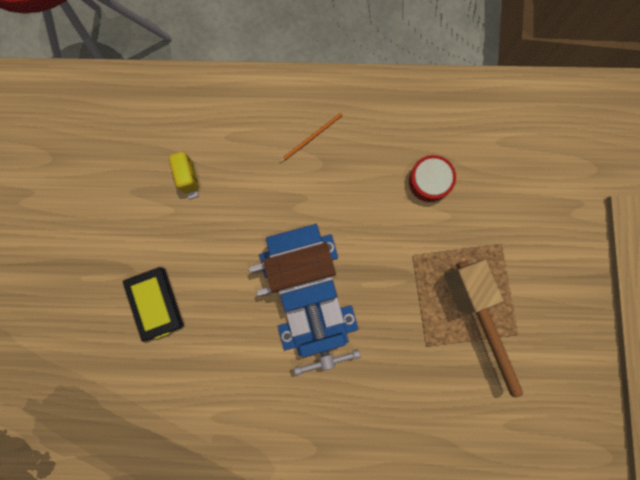

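View pics/scene0.png

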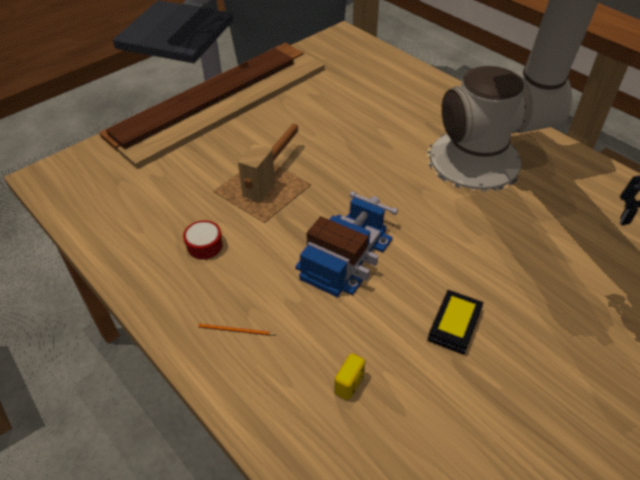

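The top view shows the vise near (305,290), with its screw pointing towards the robot. Both parallels stick out on its +y side, with ends near (250,271) and (258,293). The mallet head is at (480,288), with the handle running down to the right. The scene view agrees, so I'll refine the yaws and plan a wrist view.

```bash
cat >> h.py <<'E'
def plan(pos,yaw,n,rpy=None):
    """tool-frame rows from measured pose to a tool-down pose (printed only)"""
    o=bot.get_obs(); p=o["ee_pos"].copy(); r=R.from_euler('xyz',o["tcp_rot"],degrees=True)
    g=R.from_euler('xyz',[180,0,yaw],degrees=True); rv=(r.inv()*g).as_rotvec(); d=(np.array(pos)-p)/n
    for i in range(n):
        print("row",np.r_[r.inv().apply(d)*100,rv/n].round(2 if 0 else 3)); r=r*R.from_rotvec(rv/n)
def rectyaw(n,t,z):
    K,P=cam(n); m=bot.masks_of(n,t)
    if not m: return print(t,"none")
    px=np.argwhere(m[0]["pixels"])[:,::-1]; h=cv2.convexHull(px.astype(np.int32))[:,0]
    w=np.array([at_z(K,P,q,z)[:2] for q in h],np.float32)*1000
    print(n,t,round(m[0]["confidence"],2),m[0]["extent"],cv2.minAreaRect(w))
E
python3 - <<'E'
from h import *
bot.camera("top")
rectyaw("top","blank_c",.108); rectyaw("top","mat",.004); rectyaw("top","vise",.06)
for t in("mallet_head","parallel_near_c","parallel_far_c"): rectyaw("top",t,.06 if t[0]=='p' else .119)
K,P=cam("wrist"); T=np.array(bot.get_calibration("wrist")["T_tool_cam"]); print(T.round(3))
E
```

```text
top blank_c 0.87 [263.3, 242.3, 332.6, 292.1] ((535.2709350585938, 24.96417236328125), (62.870521545410156, 121.98124694824219), 15.975027084350586)
top mat 0.95 [412.6, 245.0, 518.9, 348.6] ((496.94927978515625, -294.979736328125), (179.81039428710938, 179.67015075683594), 8.506082534790039)
top vise 0.92 [256.7, 222.1, 361.1, 377.5] ((482.1132507324219, 6.324562072753906), (266.25811767578125, 144.6851806640625), 16.430845260620117)
top mallet_head 0.6 [440.6, 260.8, 523.8, 398.0] ((436.33697509765625, -305.5648193359375), (243.9892120361328, 81.52491760253906), 21.135774612426758)
top parallel_near_c 0.56 [257.8, 287.5, 269.7, 293.7] ((492.0430603027344, 92.5770034790039), (10.717941284179688, 23.402925491333008), 17.179218292236328)
parallel_far_c none
[[-0.001 -0.952 -0.308  0.078]
 [ 1.    -0.001 -0.001  0.001]
 [ 0.    -0.308  0.952 -0.144]
 [ 0.     0.     0.     1.   ]]
```

Run:
```python
from h import *
plan([.5015,.144,.20],106,12)
```

```text
row [-3.271 -1.718  0.261  0.    -0.     0.071]
row [-3.384 -1.482  0.261  0.    -0.     0.071]
row [-3.481 -1.238  0.261  0.    -0.     0.071]
row [-3.56  -0.988  0.261  0.    -0.     0.071]
row [-3.621 -0.733  0.261  0.    -0.     0.071]
row [-3.664 -0.475  0.261  0.    -0.     0.071]
row [-3.688 -0.214  0.261  0.    -0.     0.071]
row [-3.694  0.048  0.261  0.    -0.     0.071]
row [-3.682  0.31   0.261  0.    -0.     0.071]
row [-3.65   0.571  0.261  0.    -0.     0.071]
row [-3.601  0.828  0.261  0.    -0.     0.071]
row [-3.533  1.081  0.261  0.    -0.     0.071]
```

```bash
python3 -m pendant '[[[-3.3,-1.7,0.25,0,0,0.071,0],[-3.4,-1.5,0.25,0,0,0.071,0],[-3.5,-1.2,0.25,0,0,0.071,0],[-3.6,-1.0,0.25,0,0,0.071,0],[-3.6,-0.7,0.25,0,0,0.071,0]]]' 40
python3 -m pendant '[[[-3.7,-0.5,0.25,0,0,0.071,0],[-3.7,-0.2,0.25,0,0,0.071,0],[-3.7,0,0.25,0,0,0.071,0],[-3.7,0.3,0.25,0,0,0.071,0],[-3.7,0.6,0.25,0,0,0.071,0]]]'
python3 - <<'E'
from h import *
plan([.5015,.144,.20],106,4)
E
```

```text
time: 2.42
ee_pos: [0.3461, 0.3502, 0.2171]
tcp_rot: [180.0, -0.1, 134.4]
wrist_force: [0.2, -0.5, -0.2]
opening: 0.0254
time: 2.83
ee_pos: [0.4603, 0.1925, 0.2046]
tcp_rot: [179.9, -0.1, 113.0]
wrist_force: [0.2, 1.1, 0.1]
opening: -0.0002
row [-1.519e+00  4.720e-01  1.150e-01  1.000e-03 -0.000e+00  3.100e-02]
row [-1.504e+00  5.190e-01  1.150e-01  1.000e-03 -0.000e+00  3.100e-02]
row [-1.487e+00  5.650e-01  1.160e-01  1.000e-03 -0.000e+00  3.100e-02]
row [-1.469e+00  6.100e-01  1.160e-01  1.000e-03 -0.000e+00  3.100e-02]
```

```bash
python3 -m pendant '[[[-2,0.6,0.1,0,0,0.04,0],[-2,0.6,0.1,0,0,0.04,0],[-1.8,0.7,0.1,0,0,0.04,0],[0,0,0,0,0,0,0]]]'
python3 - <<'E'
from h import *
K,P=cam("wrist"); print(bot.get_obs()["ee_pos"],bot.get_obs()["tcp_rot"]); im=bot.camera("wrist"); save("w1",im)
for t,z in dict(vise=0,blank_c=.089,parallel_near_c=.05,parallel_far_c=.05).items():
    for m in bot.mark_of("wrist",t)[:2]: print(t,round(m["confidence"],2),np.round(m["uv"]),at_z(K,P,m["uv"],z).round(4))
rectyaw("wrist","parallel_near_c",.064);rectyaw("wrist","parallel_far_c",.064)
E
```

```text
time: 3.17
ee_pos: [0.503, 0.136, 0.2007]
tcp_rot: [179.9, -0.0, 105.1]
wrist_force: [1.3, 0.4, 0.4]
opening: -0.0
[0.50299524 0.13595731 0.20074521] [ 1.79859501e+02 -3.79980159e-02  1.05123245e+02]
wrist parallel_near_c 0.65 [276.9, 249.2, 296.3, 301.2] ((489.9089660644531, 95.33715057373047), (11.79867172241211, 41.062625885009766), 17.005470275878906)
wrist parallel_far_c 0.67 [341.3, 245.6, 357.6, 305.3] ((532.15771484375, 109.35249328613281), (12.237397193908691, 44.13101577758789), 18.572179794311523)
```

View pics/w1.png

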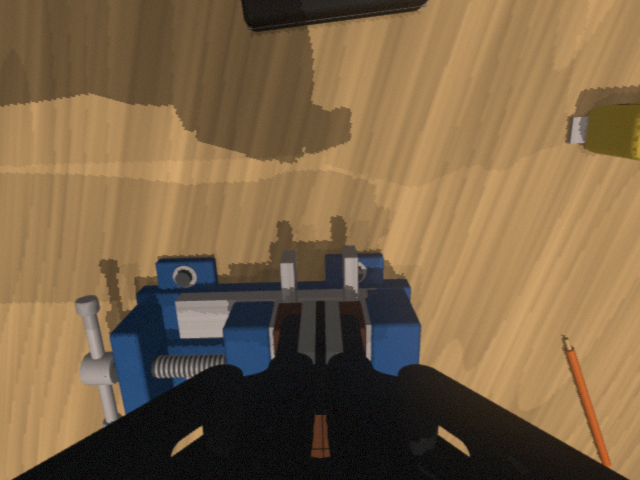

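The wrist view shows both parallel ends beyond the +y side of the vise, near end about (288,252) and far end about (350,248). I'll zoom in to pick the edges.

Run:
```python
import cv2
im=cv2.imread("pics/w1.png")[235:345,215:420]
cv2.imwrite("pics/w1c.png",cv2.resize(im,None,fx=3.9,fy=3.9,interpolation=cv2.INTER_CUBIC))
```

```text
(no output)
```

View pics/w1c.png

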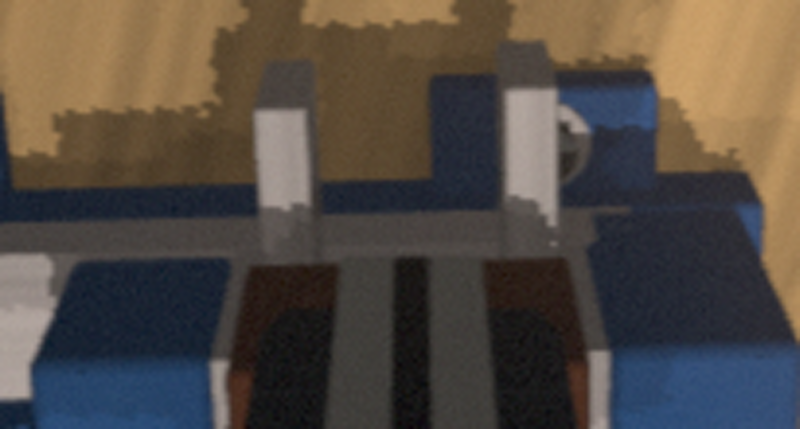

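```bash
cat > m.py <<'E'
from h import *
K,P=cam("wrist")
f=lambda c,z:at_z(K,P,[215+c[0]/3.9,235+c[1]/3.9],z)[:2]
A,B=f((228,362),.082),f((590,352),.082); C,D=f((35,365),.082),f((797,350),.082)
print("jaw gap",np.linalg.norm(B-A),np.linalg.norm(D-C)); u=(D-C)/np.linalg.norm(D-C); yaw=np.degrees(np.arctan2(u[1],u[0])); print("yaw",yaw)
for yw in (yaw,16.2):
    u=np.array([np.cos(np.radians(yw)),np.sin(np.radians(yw))]);v=np.array([-u[1],u[0]])
    O=(A+B)/2-.05*v; print("origin",O)
    for n,a,b in(("near",(255,108),(313,105)),("far",(503,88),(557,86))):
        q=(f(a,.064)+f(b,.064))/2-O; print(n,"x",q@u,"end y",q@v,"centre y",q@v-.075)
E
python3 m.py
```

```text
jaw gap 0.06587031320600187 0.13863831723267983
yaw 16.618340316733068
origin [0.53481485 0.02405149]
near x -0.022123685650982786 end y 0.09232321359791358 centre y 0.017323213597913584
far x 0.023253509829478887 end y 0.09517200818977013 centre y 0.020172008189770135
origin [0.53446465 0.02394835]
near x -0.022432112579220773 end y 0.09216055266800104 centre y 0.01716055266800104
far x 0.022923073312790306 end y 0.09534058615835012 centre y 0.02034058615835012
```

```bash
python3 -m pendant '[[[0.2,-2.35,3.8,0,0,-0.02,0],[0,0,4,0,0,0,0],[0,0,4,0,0,0,0],[0,0,3.3,0,0,0,0],[0,0,0,0,0,0,0]]]'
cat > v.py <<'E'
from h import *
O=np.array([.5346,.024]);a=np.radians(16.4);u=np.array([np.cos(a),np.sin(a)]);v=np.array([-u[1],u[0]])
def vf(p): q=np.asarray(p)[:2]-O; return np.array([q@u,q@v])
def w(x,y): return O+x*u+y*v
def st():
    o=bot.get_obs(); print("vise xy",(vf(o["ee_pos"])*1000).round(1),"z",o["ee_pos"][2]*1000,"rpy",o["tcp_rot"].round(2),"F",o["wrist_force"].round(1),"t",o["time"],"op",o["opening"])
if __name__=="__main__": st()
E
python3 v.py
```

```text
time: 3.93
ee_pos: [0.4808, 0.1398, 0.0525]
tcp_rot: [179.2, -0.1, 107.2]
wrist_force: [-0.7, -0.1, -0.7]
opening: 0.0003
vise xy [-18.9 126.3] z 52.48629964708021 rpy [ 1.7919e+02 -9.0000e-02  1.0716e+02] F [-0.7 -0.1 -0.7] t 3.9333 op 0.00027247216778026863
```

```bash
python3 -m pendant '[[[-1.8,-0.35,0,0.01,0,0.014,0],[-0.5,0,0,0,0,0,0],[-0.4,0,0,0,0,0,0],[-0.4,0,0,0,0,0,0],[0,0,0,0,0,0,0]]]'; python3 v.py
python3 -m pendant '[[[-0.4,0,0,0,0,0,0],[-0.3,0,0,0,0,0,0],[0,0,0,0,0,0,0]]]'; python3 v.py
```

```text
time: 4.35
ee_pos: [0.4867, 0.1109, 0.0574]
tcp_rot: [179.6, -0.1, 106.7]
wrist_force: [0.5, 0.6, 0.6]
opening: -0.0
vise xy [-21.4  96.9] z 57.39718054966153 rpy [ 1.7963e+02 -1.4000e-01  1.0666e+02] F [0.5 0.6 0.6] t 4.35 op -2.72864455814691e-05
time: 4.6
ee_pos: [0.4902, 0.1048, 0.0599]
tcp_rot: [179.4, -0.2, 106.7]
wrist_force: [0.4, -0.7, -0.2]
opening: 0.0002
vise xy [-19.8  90. ] z 59.87281646566946 rpy [ 1.7940e+02 -1.7000e-01  1.0671e+02] F [ 0.4 -0.7 -0.2] t 4.6 op 0.00016625502041124024
```

```bash
python3 -m pendant '[[[0,-0.2,0.7,0,0,0,0],[0,0,0.2,0,0,0,0],[0,0,0,0,0,0,0]]]'; python3 v.py
python3 - <<'E'
from h import *
im=bot.camera("wrist"); save("w2",im); cv2.imwrite("pics/w2c.png",cv2.resize(im[200:400,170:470],None,fx=2.6,fy=2.6)[:,:,::-1])
rectyaw("wrist","parallel_near_c",.064);rectyaw("wrist","parallel_far_c",.064)
E
```

```text
time: 4.85
ee_pos: [0.4887, 0.1043, 0.0507]
tcp_rot: [179.3, -0.2, 106.7]
wrist_force: [0.6, 0.7, 0.4]
opening: -0.0
vise xy [-21.4  90. ] z 50.7093290257422 rpy [ 1.7932e+02 -1.7000e-01  1.0671e+02] F [0.6 0.7 0.4] t 4.85 op -2.569490268843564e-05
wrist parallel_near_c 0.17 [310.8, 419.5, 468.1, 457.6] ((527.9190673828125, 69.9531478881836), (61.9355583190918, 17.73626708984375), 16.07168960571289)
wrist parallel_far_c 0.63 [408.5, 302.4, 458.1, 382.3] ((528.62548828125, 115.34002685546875), (16.979516983032227, 30.92136001586914), 16.57136344909668)
```

View pics/w2c.png

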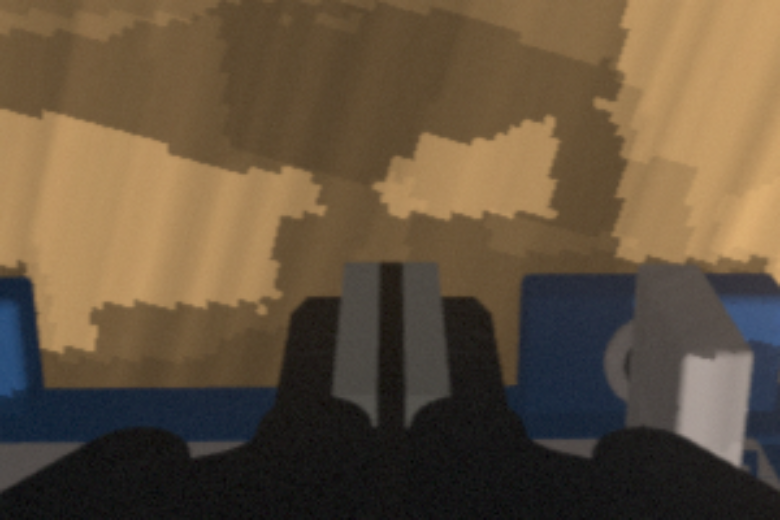

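The near parallel's end is now hidden behind the shut fingers at (320,310). The far one is visible, with its top corners at about (433,337) and (458,335). I'll push on.

```bash
python3 - <<'E'
from v import *
K,P=cam("wrist")
for c in((432.7,337.3),(458.5,335.4)): print(vf(at_z(K,P,c,.064))*1000)
E
python3 -m pendant '[[[-0.4,0,0.1,0,0,0,0],[-0.1,0,0.1,0,0,0,0],[0,0,0.1,0,0,0,0]]]'; python3 v.py
```

```text
[19.33386169 90.39069596]
[28.5003213 91.1328804]
time: 5.25
ee_pos: [0.4905, 0.1003, 0.0487]
tcp_rot: [179.2, -0.3, 106.8]
wrist_force: [-0.8, 2.9, 2.4]
opening: -0.0002
vise xy [-20.8  85.6] z 48.662516039007876 rpy [179.25  -0.28 106.78] F [-0.8  2.9  2.4] t 5.25 op -0.00018980984484463757
```

```bash
python3 -m pendant '[[[3.5,0,0.1,0,0,0,0],[0,4.0,0.1,0.01,0,0,0],[0,0.3,0.1,0,0,0,0],[0,0,0,0,0,0,0]]]'; python3 v.py
python3 - <<'E'
from v import *
K,P=cam("wrist"); im=bot.camera("wrist"); save("w3",im); cv2.imwrite("pics/w3c.png",cv2.resize(im[240:480,100:500],None,fx=2,fy=2)[:,:,::-1])
for t in("parallel_near_c","parallel_far_c"):
    for m in bot.masks_of("wrist",t)[:1]:
        px=np.argwhere(m["pixels"])[:,::-1]; q=np.array([vf(at_z(K,P,p,.064)) for p in px])*1000; print(t,m["confidence"],np.percentile(q,[2,98],axis=0))
E
```

```text
time: 5.58
ee_pos: [0.518, 0.1451, 0.0394]
tcp_rot: [-179.4, -0.1, 106.6]
wrist_force: [-0.8, -1.6, 0.3]
opening: 0.0001
vise xy [ 18.2 120.8] z 39.424350929945746 rpy [-1.7944e+02 -1.5000e-01  1.0665e+02] F [-0.8 -1.6  0.3] t 5.5833 op 6.528595197874984e-05
parallel_far_c 0.62 [[18.43571236 80.31085032]
 [21.66890482 96.90048348]]
```

View pics/w3c.png

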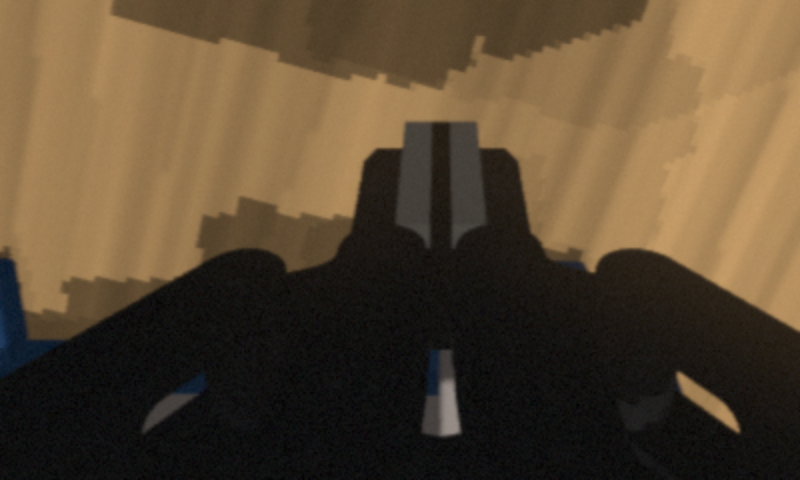

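The near parallel is hidden behind the gripper and the far one shows between the linkages at about (320,440). I'll push the far one.

```bash
python3 -m pendant '[[[-0.8,0.4,-0.9,-0.01,0,0,0],[-0.8,0,0,0,0,0,0],[-0.5,0,0.1,0,0,0,0],[-0.4,0,0.1,0,0,0,0],[-0.3,0,0.1,0,0,0,0]]]'; python3 v.py
```

```text
time: 6.15
ee_pos: [0.5315, 0.1159, 0.0526]
tcp_rot: [179.3, -0.2, 106.6]
wrist_force: [-0.9, 3.7, 2.5]
opening: 0.0002
vise xy [23. 89.] z 52.56184316878115 rpy [179.26  -0.2  106.56] F [-0.9  3.7  2.5] t 6.15 op 0.00019097169895655454
```

```bash
python3 -m pendant '[[[-0.3,0,0.2,0,0,0,0],[0,0,0,0,0,0,0]]]'; python3 v.py
```

```text
time: 6.32
ee_pos: [0.5329, 0.1121, 0.0512]
tcp_rot: [179.1, -0.2, 106.5]
wrist_force: [-0.8, 1.6, -0.6]
opening: 0.0
vise xy [23.3 85. ] z 51.23655402754686 rpy [179.15  -0.23 106.5 ] F [-0.8  1.6 -0.6] t 6.3167 op 2.9512219558386244e-05
```

```bash
python3 -m pendant '[[[3.5,0,-0.1,0,0,0,0],[0.3,-2.3,-4,0,0,0,0],[0,0,-4.1,0,0,0,0],[0,0,-4.1,0,0,0,0],[0,0,-2.5,0,0,0,0]]]'; python3 -m pendant '[[[0,0,0,0,0,0,0],[0,0,0,0,0,0,0]]]'; python3 v.py
python3 - <<'E'
from v import *
im=bot.camera("wrist"); K,P=cam("wrist"); save("w4",im); cv2.imwrite("pics/w4c.png",cv2.resize(im[235:385,205:435],None,fx=3.45,fy=3.45,interpolation=cv2.INTER_CUBIC)[:,:,::-1])
for t in("parallel_near_c","parallel_far_c"):
    for m in bot.masks_of("wrist",t)[:1]:
        px=np.argwhere(m["pixels"])[:,::-1]; q=np.array([vf(at_z(K,P,p,.064)) for p in px])*1000; print(t,m["confidence"],m["extent"],np.percentile(q,[2,98],axis=0))
E
```

```text
time: 6.73
ee_pos: [0.4947, 0.1394, 0.1904]
tcp_rot: [-179.8, -0.0, 106.3]
wrist_force: [0.3, 0.9, 0.1]
opening: -0.0002
time: 6.9
ee_pos: [0.4965, 0.1395, 0.1964]
tcp_rot: [179.7, 0.1, 106.3]
wrist_force: [0.5, -0.3, 0.4]
opening: -0.0
vise xy [ -4.  121.6] z 196.43848531345554 rpy [1.7971e+02 1.0000e-01 1.0634e+02] F [ 0.5 -0.3  0.4] t 6.9 op -1.6330123938448837e-05
parallel_near_c 0.72 [286.4, 273.7, 303.6, 310.9] [[-25.41026198  57.4893545 ]
 [-15.03806836  85.21309145]]
parallel_far_c 0.93 [345.2, 276.4, 365.1, 314.5] [[17.40150837 58.03941273]
 [28.59942594 83.50361869]]
```

View pics/w4c.png

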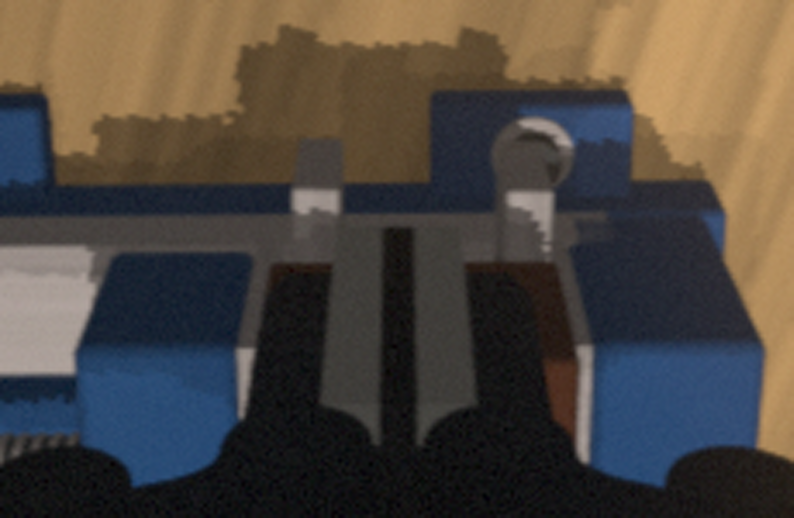

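Both parallels now end level with each other: near top corners at crop (292–340,190), far at (507–554,190). The jaw ends are at row 346.

Run:
```python
from v import *
K,P=cam("wrist"); f=lambda c,r,z:(vf(at_z(K,P,[205+c/3.45,235+r/3.45],z))*1000).round(1)
for c in((292,190),(340,190),(507,190),(554,190)): print("par",f(*c,.064))
for c in((78,348),(238,347),(595,345),(762,344)): print("jaw",f(*c,.082))
for c in((0,95),):pass
# blank and mallet from top, scene
print([bot.mark_of("wrist",t) for t in("blank_c",)])
```

```text
par [-25.7  74.4]
par [-15.7  74.4]
par [19.  74.3]
par [28.8 74.3]
jaw [-68.3  48. ]
jaw [-36.   48.1]
jaw [36.  48.3]
jaw [69.7 48.4]
[[]]
```

Run:
```python
from h import *
plan([.492,-.295,.25],18,13)
```

```text
row [-3.199 -0.966 -0.428  0.    -0.     0.119]
row [-3.291 -0.581 -0.428  0.    -0.     0.119]
row [-3.336 -0.187 -0.428  0.    -0.     0.119]
row [-3.335  0.209 -0.427  0.    -0.     0.119]
row [-3.287  0.602 -0.427  0.    -0.     0.119]
row [-3.193  0.986 -0.428  0.    -0.     0.119]
row [-3.053  1.357 -0.428  0.    -0.     0.119]
row [-2.871  1.709 -0.428  0.    -0.     0.119]
row [-2.649  2.037 -0.428  0.    -0.     0.119]
row [-2.39   2.336 -0.428  0.    -0.     0.119]
row [-2.097  2.602 -0.429  0.    -0.     0.119]
row [-1.774  2.832 -0.429  0.    -0.     0.119]
row [-1.427  3.021 -0.43   0.    -0.     0.119]
```

```bash
python3 -m pendant '[[[-3.2,-1.0,-0.5,0,0,0.12,100],[-3.3,-0.6,-0.5,0,0,0.12,100],[-3.3,-0.2,-0.5,0,0,0.12,100],[-3.3,0.2,-0.5,0,0,0.12,100],[-3.3,0.6,-0.5,0,0,0.12,100]]]'
python3 -m pendant '[[[-3.2,1.0,-0.4,0,0,0.12,100],[-3.1,1.4,-0.4,0,0,0.12,100],[-2.9,1.7,-0.4,0,0,0.12,100],[-2.6,2.0,-0.4,0,0,0.12,100],[-2.4,2.3,-0.4,0,0,0.12,100]]]'
python3 - <<'E'
from h import *
plan([.492,-.295,.25],18,5)
E
```

```text
time: 7.52
ee_pos: [0.4896, -0.0282, 0.2107]
tcp_rot: [-179.4, 0.3, 71.3]
wrist_force: [1.0, 0.2, -0.2]
opening: 0.0604
time: 7.93
ee_pos: [0.4789, -0.2034, 0.2245]
tcp_rot: [-179.2, 1.0, 35.5]
wrist_force: [0.5, 0.8, -0.0]
opening: 0.0853
row [-0.859  1.638 -0.517 -0.002  0.004  0.061]
row [-0.756  1.688 -0.516 -0.002  0.004  0.061]
row [-0.649  1.732 -0.515 -0.002  0.004  0.061]
row [-0.541  1.77  -0.514 -0.002  0.004  0.061]
row [-0.43   1.8   -0.512 -0.002  0.004  0.061]
```

```bash
python3 -m pendant '[[[-1.2,2,-0.5,0,0.01,0.08,100],[-1,2.1,-0.5,0,0.01,0.08,100],[-0.8,2.2,-0.5,0,0,0.08,100],[-0.2,1,-0.5,0,0,0.03,100],[0,0,0,0,0,0,100]]]'
python3 - <<'E'
from h import *
im=bot.camera("wrist"); K,P=cam("wrist"); save("w5",im)
o=bot.get_obs(); print(o["ee_pos"],o["tcp_rot"])
for m in bot.mark_of("wrist","mallet_head")[:1]: print(m,at_z(K,P,m["uv"],.0615))
for m in bot.mark_of("wrist","mat")[:1]: print(m,at_z(K,P,m["uv"],0))
rectyaw("wrist","mat",.004)
E
```

```text
time: 8.35
ee_pos: [0.4831, -0.2935, 0.2362]
tcp_rot: [-178.9, 0.6, 18.3]
wrist_force: [0.2, -0.5, 0.2]
opening: 0.0855
[ 0.48291748 -0.29261192  0.23546827] [-178.80156487    0.615203     18.38922063]
wrist mat 0.81 [224.2, 57.2, 455.7, 286.9] ((495.5517578125, -293.1667785644531), (180.2420654296875, 180.2336883544922), 8.827054977416992)
```

View pics/w5.png

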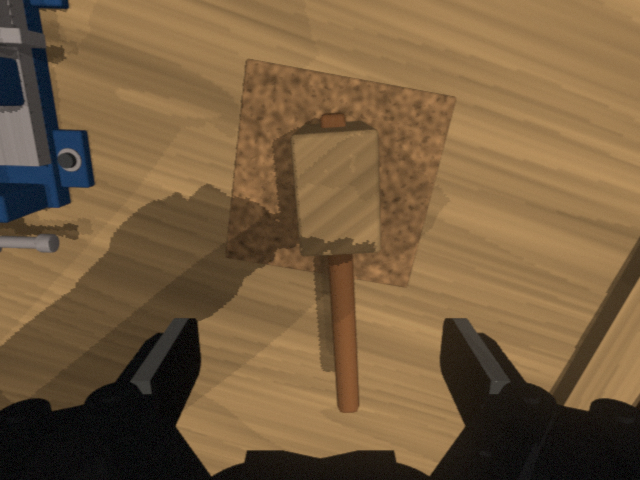

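The mallet's top face shows with corners at about (293,135), (377,129), (381,252) and (300,256). The handle points down, and the mat is around (335,170).

Run:
```python
from h import *
K,P=cam("wrist")
q=np.array([at_z(K,P,c,.119) for c in((293,135),(377,129),(381,252),(300,256))])[:,:2]*1000
print(q, [np.linalg.norm(q[i]-q[i-1]) for i in range(4)], q.mean(0))
d=q[0]+q[1]-q[2]-q[3]; y=np.arctan2(d[1],d[0]); print(np.degrees(y))
h=at_z(K,P,(347,408),.0615)[:2]*1000; print("handle end",h, np.degrees(np.arctan2(*(q.mean(0)-h)[::-1])), np.linalg.norm(q.mean(0)-h))
```

```text
[[ 535.42163894 -253.20083658]
 [ 554.92709406 -300.16308893]
 [ 482.14926764 -330.89896752]
 [ 462.03592702 -280.99767718]] [np.float64(78.47373485653428), np.float64(50.85190188494964), np.float64(79.00193827186841), np.float64(53.80227921166437)] [ 508.63348191 -291.31514255]
21.824149801021967
handle end [ 311.14377934 -370.71969679] 21.90354719553279 212.85503483829737
```

Run:
```python
from h import *
plan([.4905,-.2992,.15],21.9,3)
```

```text
row [ 0.166  0.407  2.875 -0.007  0.003 -0.019]
row [ 0.15   0.39   2.879 -0.007  0.003 -0.019]
row [ 0.134  0.373  2.882 -0.007  0.003 -0.019]
```

```bash
python3 -m pendant '[[[0.15,0.4,2.8,-0.007,0.003,-0.02,100],[0.15,0.4,2.8,-0.007,0.003,-0.02,100],[0.15,0.4,2.6,-0.007,0.003,-0.02,100],[0,0,0,0,0,0,100],[0,0,0,0,0,0,100]]]'
python3 - <<'E'
from h import *
plan([.4905,-.2992,.068],21.9,3)
E
```

```text
time: 8.97
ee_pos: [0.4915, -0.2941, 0.1528]
tcp_rot: [179.8, -0.1, 22.8]
wrist_force: [-0.1, 0.8, 1.1]
opening: 0.0849
row [-1.030e-01  1.350e-01  2.827e+00  1.000e-03 -1.000e-03  5.000e-03]
row [-1.010e-01  1.380e-01  2.827e+00  1.000e-03 -1.000e-03  5.000e-03]
row [-9.800e-02  1.410e-01  2.827e+00  1.000e-03 -1.000e-03  5.000e-03]
```

```bash
python3 -m pendant '[[[-0.2,0.3,1.5,0,0,0.015,100],[-0.1,0.2,2.3,0,0,0,100],[0,0,2.2,0,0,0,100],[0,0,1.5,0,0,0,100],[0,0,0,0,0,0,100]]]'
python3 - <<'E'
from h import *
plan([.4905,-.2992,.068],21.9,1)
E
```

```text
time: 9.38
ee_pos: [0.4939, -0.298, 0.085]
tcp_rot: [179.5, -0.4, 22.1]
wrist_force: [0.1, 1.4, -0.5]
opening: 0.0858
row [-0.373 -0.027  1.692  0.009 -0.008  0.003]
```

```bash
python3 -m pendant '[[[-0.35,0,1.0,0.005,-0.006,0,100],[0,0,0.7,0,0,0,100],[0,0,0,0,0,0,100]]]'
python3 -m pendant '[[[0,0,0,0,0,0,55],[0,0,0,0,0,0,40],[0,0,0,0,0,0,40],[0,0,0,0,0,0,40],[0,0,0,0,0,0,40]]]' 90
```

```text
time: 9.63
ee_pos: [0.4922, -0.2993, 0.0716]
tcp_rot: [179.6, -0.2, 22.1]
wrist_force: [-0.9, 0.6, 0.3]
opening: 0.0853
time: 10.05
ee_pos: [0.4932, -0.2999, 0.0746]
tcp_rot: [179.4, -0.3, 22.1]
wrist_force: [-0.7, -0.2, -4.1]
opening: 0.0528
```

```bash
python3 -m pendant '[[[0,0,-2,0,0,0,40],[0,0,-3.5,0,0,0,40],[0,0,-4,0,0,0,40],[0,0,-4,0,0,0,40],[0,0,-3,0,0,0,40]]]'
python3 - <<'E'
from h import *
im=bot.camera("wrist"); save("w6",im)
plan([.5188,.0192,.25],16.4,10)
E
```

```text
time: 10.47
ee_pos: [0.4874, -0.2961, 0.2337]
tcp_rot: [-179.6, 0.4, 22.1]
wrist_force: [1.3, -0.1, -5.0]
opening: 0.0532
row [ 1.472 -2.812 -0.102 -0.     0.     0.01 ]
row [ 1.443 -2.827 -0.103 -0.     0.     0.01 ]
row [ 1.415 -2.841 -0.103 -0.     0.     0.01 ]
row [ 1.387 -2.855 -0.103 -0.     0.     0.01 ]
row [ 1.358 -2.869 -0.103 -0.     0.     0.01 ]
row [ 1.329 -2.882 -0.103 -0.     0.     0.01 ]
row [ 1.3   -2.895 -0.103 -0.     0.     0.01 ]
row [ 1.271 -2.908 -0.103 -0.     0.     0.01 ]
row [ 1.242 -2.921 -0.103 -0.     0.     0.01 ]
row [ 1.213 -2.933 -0.104 -0.     0.     0.01 ]
```

View pics/w6.png

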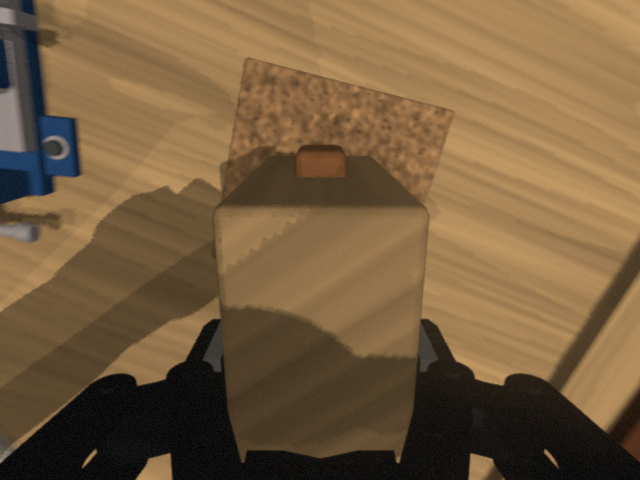

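The mallet is held square and lifted, with the front edge of its top face at row 207, columns 216–428. Now I'll work out its offset in the grip and move over the blank.

```bash
python3 - <<'E'
from h import *
c=bot.get_calibration("wrist");K=np.array(c["intrinsics"]);T=np.array(c["T_tool_cam"])
for u in(216,322,428):
    p=np.linalg.solve(K,[u,207,1])*(K[0,0]*.054/212); print((T@np.r_[p,1])[:3].round(4))
E
python3 -m pendant '[[[1.45,-2.8,-0.2,0,0,0.01,40],[1.45,-2.8,-0.2,0,0,0.01,40],[1.4,-2.8,-0.2,0,0,0.01,40],[1.4,-2.9,-0.2,0,0,0.01,40],[1.4,-2.9,-0.1,0,0,0.01,40]]]'
python3 -m pendant '[[[1.3,-2.8,-0.1,0,0,0.01,40],[1.3,-2.8,0,0,0,0.01,40],[1.3,-2.8,0,0,0,0.01,40],[1.3,-2.8,0,0,0,0.01,40]]]'
python3 - <<'E'
from h import *
plan([.5188,.0192,.21],16.4,3)
E
```

```text
[ 0.055  -0.0265 -0.0398]
[ 0.055   0.0005 -0.0398]
[ 0.055   0.0275 -0.0398]
time: 10.93
ee_pos: [0.5047, -0.1397, 0.2495]
tcp_rot: [179.9, 0.1, 18.6]
wrist_force: [0.2, 0.5, -4.3]
opening: 0.0525
time: 11.27
ee_pos: [0.5192, -0.0111, 0.2485]
tcp_rot: [179.9, 0.2, 16.1]
wrist_force: [0.9, 0.2, -4.2]
opening: 0.0529
row [ 2.710e-01 -9.740e-01  1.283e+00  0.000e+00  1.000e-03 -1.000e-03]
row [ 2.710e-01 -9.730e-01  1.284e+00  0.000e+00  1.000e-03 -1.000e-03]
row [ 2.710e-01 -9.720e-01  1.284e+00  0.000e+00  1.000e-03 -1.000e-03]
```

```bash
python3 -m pendant '[[[0.2,-1.2,1.5,0,0,0,40],[0.2,-1.0,1.5,0,0,0,40],[0,-0.2,0.8,0,0,0,40],[0,0,0,0,0,0,40],[0,0,0,0,0,0,40]]]'
python3 - <<'E'
from h import *
plan([.5188,.0192,.195],16.4,1)
E
```

```text
time: 11.68
ee_pos: [0.5156, 0.0204, 0.2068]
tcp_rot: [-179.9, 0.3, 16.6]
wrist_force: [-0.6, -0.5, -3.8]
opening: 0.0533
row [ 2.790e-01  2.040e-01  1.174e+00 -1.000e-03  6.000e-03  3.000e-03]
```

```bash
python3 -m pendant '[[[0.3,0.2,0.9,0,0.005,0,40],[0,0,0.3,0,0,0,40],[0,0,0.2,0,0,0,40],[0,0,0.2,0,0,0,40],[0,0,0.2,0,0,0,40]]]'
python3 -m pendant '[[[0,0,0.2,0,0,0,40],[0,0,0.2,0,0,0,40],[0,0,0.2,0,0,0,40]]]'
python3 v.py
```

```text
time: 12.1
ee_pos: [0.5202, 0.016, 0.1888]
tcp_rot: [-180.0, -0.1, 16.3]
wrist_force: [1.3, -0.6, -4.6]
opening: 0.0532
time: 12.35
ee_pos: [0.5204, 0.0154, 0.1827]
tcp_rot: [180.0, -0.1, 16.3]
wrist_force: [-0.3, 0.6, -4.2]
opening: 0.053
vise xy [-16.   -4.3] z 182.71124003196329 rpy [ 1.7999e+02 -1.3000e-01  1.6250e+01] F [-0.3  0.6 -4.2] t 12.35 op 0.05300867403554565
```

```bash
python3 -m pendant '[[[0,-0.45,0.15,0,0,0,40],[0,0,0.2,0,0,0,40],[0,0,0.2,0,0,0,40]]]'
python3 v.py
python3 -m pendant '[[[0,0,0.2,0,0,0,40],[0,0,0.2,0,0,0,40]]]'; python3 v.py
```

```text
time: 12.6
ee_pos: [0.5192, 0.02, 0.1774]
tcp_rot: [180.0, -0.2, 16.2]
wrist_force: [-3.7, -1.6, 8.7]
opening: 0.0533
vise xy [-15.9   0.5] z 177.40171009140124 rpy [179.95  -0.18  16.24] F [-3.7 -1.6  8.7] t 12.6 op 0.053288122426781694
time: 12.77
ee_pos: [0.5192, 0.02, 0.176]
tcp_rot: [179.9, -0.3, 16.2]
wrist_force: [-5.7, -0.4, 10.0]
opening: 0.0531
vise xy [-15.9   0.5] z 175.97659542405768 rpy [179.88  -0.33  16.25] F [-5.7 -0.4 10. ] t 12.7667 op 0.05312654751400708
```

```bash
for i in 1 2 3; do python3 -m pendant '[[[0,0,0.2,0,0,0,40],[0,0,0.2,0,0,0,40]]]' | egrep 'pos|force|rot'; done
```

```text
ee_pos: [0.519, 0.0201, 0.1751]
tcp_rot: [179.8, -0.5, 16.3]
wrist_force: [-4.6, -1.1, 9.6]
ee_pos: [0.5188, 0.0201, 0.1745]
tcp_rot: [179.7, -0.7, 16.3]
wrist_force: [-4.8, -0.0, 9.3]
ee_pos: [0.5186, 0.0202, 0.1741]
tcp_rot: [179.7, -0.9, 16.3]
wrist_force: [-5.5, -1.3, 12.6]
```

```bash
for i in 1 2; do python3 -m pendant '[[[0,0,0.3,0.002,-0.01,0,40],[0,0,0.3,0.002,-0.01,0,40]]]' | egrep 'pos|force|rot'; done
```

```text
ee_pos: [0.5191, 0.0201, 0.1739]
tcp_rot: [179.8, -0.1, 16.3]
wrist_force: [-8.0, -2.3, 18.3]
ee_pos: [0.5199, 0.0201, 0.1744]
tcp_rot: [179.9, 0.6, 16.3]
wrist_force: [-6.5, -2.2, 18.1]
```

```bash
for i in 1 2; do python3 -m pendant '[[[0,0,0.5,0,0.004,0,40],[0,0,0.5,0,0,0,40]]]' | egrep 'pos|force|rot'; done
```

```text
ee_pos: [0.5195, 0.0201, 0.174]
tcp_rot: [179.8, -0.1, 16.3]
wrist_force: [-15.4, -2.8, 32.6]
ee_pos: [0.5192, 0.0202, 0.1739]
tcp_rot: [179.7, -0.9, 16.3]
wrist_force: [-13.2, -1.1, 33.2]
```

The force climbed to about 37 N with no further travel, after at least 3.4 mm of sliding at about 14 N. Backing off, then checking the blank's height from two cameras.

```bash
python3 -m pendant '[[[0,0,-1.5,0,-0.01,0,40],[0,0,-3,0,0,0,40],[0,0,-3,0,0,0,40]]]' | egrep 'pos|force|rot'
python3 -m pendant '[[[-1.3,2.8,-0.3,0,0,-0.01,40],[-1.3,2.8,-0.2,0,0,-0.01,40],[-1.3,2.8,-0.1,0,0,-0.01,40],[-1.3,2.8,0,0,0,-0.01,40],[-1.3,2.8,0,0,0,-0.01,40]]]' | egrep 'pos|force|rot'
python3 -m pendant '[[[-1.4,2.8,0,0,0,-0.01,40],[-1.4,2.8,0,0,0,-0.01,40],[-1.4,2.8,0,0,0,-0.01,40],[-1.4,2.8,0,0,0,-0.01,40]]]' | egrep 'pos|force|rot'
python3 - <<'E'
from v import *
L=[]
for n in("top","scene"):
    K,P=cam(n); im=bot.camera(n); save(n+"7",im)
    for t in("blank_c","vise"):
        m=bot.mark_of(n,t)
        if m: print(n,t,m[0]["confidence"],np.round(m[0]["uv"],1))
        if m and t=="blank_c":
            d=P[:3,:3]@np.linalg.solve(K,[*m[0]["uv"],1]); L.append((P[:3,3],d/np.linalg.norm(d)))
if len(L)==2:
    A=sum(np.eye(3)-np.outer(d,d) for p,d in L); b=sum((np.eye(3)-np.outer(d,d))@p for p,d in L); print(np.linalg.solve(A,b))
for n in("top",):rectyaw("top","blank_c",.104)
plan([.492,-.297,.2],21.9,2)
im=cv2.imread("pics/scene7.png")[200:310,280:410]; cv2.imwrite("pics/s7c.png",cv2.resize(im,None,fx=5,fy=5,interpolation=cv2.INTER_CUBIC))
E
```

```text
ee_pos: [0.5158, 0.0206, 0.2477]
tcp_rot: [179.7, 0.0, 16.3]
wrist_force: [0.3, -0.9, -4.3]
ee_pos: [0.4984, -0.1318, 0.2624]
tcp_rot: [179.6, -0.7, 19.9]
wrist_force: [0.2, 0.1, -4.3]
ee_pos: [0.4846, -0.2618, 0.2629]
tcp_rot: [179.5, -0.7, 22.4]
wrist_force: [1.0, 1.1, -4.8]
top blank_c 0.83 [297.2 265. ]
top vise 0.68 [299.4 267. ]
scene blank_c 0.79 [333.1 239. ]
scene vise 0.56 [336.2 264.8]
[0.54116037 0.02640036 0.09524074]
top blank_c 0.68 [261.4, 243.0, 331.5, 293.1] ((535.4871215820312, 25.025463104248047), (61.20975875854492, 119.50840759277344), 16.40529441833496)
row [-0.44   1.835  3.159  0.004 -0.006  0.005]
row [-0.411  1.85   3.154  0.004 -0.006  0.005]
```

View pics/s7c.png

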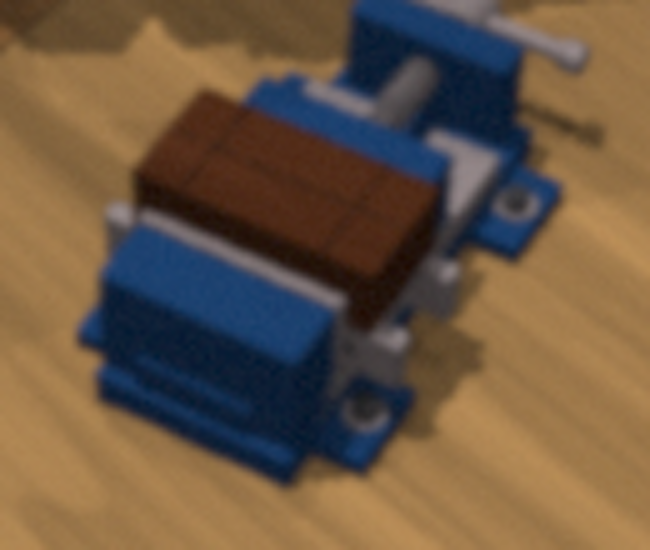

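The crop shows the blank seated on the parallels, which stick out on both sides. A sub-pixel comparison of the blank's two ends before and after will check that it is level.

```bash
python3 - <<'E'
from v import *
a=cv2.cvtColor(cv2.imread("pics/scene0.png"),6).astype(np.float32); b=cv2.cvtColor(cv2.imread("pics/scene7.png"),6).astype(np.float32)
K,P=cam("scene")
def flow(z,xy):
    X=np.r_[w(*xy),z]; p=proj(K,P,X); J=proj(K,P,X-[0,0,.001])-p
    p0=np.array([[p]],np.float32); q,s,e=cv2.calcOpticalFlowPyrLK(a.astype(np.uint8),b.astype(np.uint8),p0.reshape(-1,1,2),None,winSize=(13,13),maxLevel=0)
    d=(q[0,0]-p0[0,0]); print(xy,"px",d.round(2),"px per mm down",J.round(3),"-> mm",round(float(d@J/(J@J)),2))
for xy in((-.03,.06),(-.03,-.06),(.03,.06),(.03,-.06)): flow(.108,xy)
print("jaw ref"); flow(.082,(.07,.05)); flow(.082,(.07,-.05))
E
python3 -m pendant '[[[-0.4,1.9,0,0.004,-0.006,0,40],[-0.4,1.8,0,0.004,-0.006,0.01,40],[0,0,0,0,0,0,40]]]' | egrep 'pos|force|rot'
python3 -c "
from h import *
plan([.494,-.297,.15],21.9,3)"
```

```text
(-0.03, 0.06) px [-0.05  0.15] px per mm down [-0.024  0.319] -> mm 0.49
(-0.03, -0.06) px [0.31 1.39] px per mm down [0.004 0.321] -> mm 4.35
(0.03, 0.06) px [0.5  0.85] px per mm down [-0.017  0.317] -> mm 2.59
(0.03, -0.06) px [0.16 0.91] px per mm down [0.012 0.319] -> mm 2.86
jaw ref
(0.07, 0.05) px [-0.09  0.32] px per mm down [-0.008  0.306] -> mm 1.05
(0.07, -0.05) px [-0.45 -1.  ] px per mm down [0.016 0.308] -> mm -3.32
ee_pos: [0.4932, -0.2939, 0.2644]
tcp_rot: [179.9, -0.1, 22.2]
wrist_force: [-0.0, -0.2, -3.8]
row [-2.200e-02  1.000e-01  3.814e+00  1.000e-03 -1.000e-03  2.000e-03]
row [-1.900e-02  1.020e-01  3.814e+00  1.000e-03 -1.000e-03  2.000e-03]
row [-1.700e-02  1.040e-01  3.814e+00  1.000e-03 -1.000e-03  2.000e-03]
```

The single-point flow is too noisy to trust, because the fixed jaw itself "moved" by up to 3 mm. The mallet is a better probe, so I'll go back and tap each end lightly, comparing contact heights.

```bash
python3 -m pendant '[[[1.4,-2.8,0,0,0,0.01,40],[1.4,-2.8,0,0,0,0.01,40],[1.4,-2.8,0,0,0,0.01,40],[1.4,-2.8,0,0,0,0.01,40],[1.3,-2.8,0.2,0,0,0.01,40]]]' | egrep 'pos|rot'
python3 -m pendant '[[[1.3,-2.8,0.4,0,0,0.01,40],[1.3,-2.8,0.4,0,0,0.01,40],[1.3,-2.8,0.5,0,0,0.01,40],[1.2,-2.8,0.5,0,0,0.01,40]]]' | egrep 'pos|rot'
python3 -c "
from v import *
plan([*w(-.016,-.03),.195],16.4,2);plan([*w(-.016,.033),.195],16.4,2)"
```

```text
ee_pos: [0.5077, -0.1337, 0.2613]
tcp_rot: [179.9, -0.1, 19.1]
ee_pos: [0.5196, -0.0003, 0.2447]
tcp_rot: [179.8, -0.4, 17.0]
row [ 2.410e-01  5.400e-01  2.488e+00  1.000e-03 -3.000e-03  6.000e-03]
row [ 2.520e-01  5.420e-01  2.486e+00  1.000e-03 -3.000e-03  6.000e-03]
row [ 2.760e-01 -2.610e+00  2.479e+00  1.000e-03 -3.000e-03  6.000e-03]
row [ 2.690e-01 -2.608e+00  2.482e+00  1.000e-03 -3.000e-03  6.000e-03]
```

```bash
python3 -m pendant '[[[0.2,1.0,2,0,-0.003,0.006,40],[0.2,0.8,1.8,0,-0.003,0.006,40],[0,0.2,0.3,0,0,0,40],[0,0,0,0,0,0,40]]]' >/dev/null; python3 v.py
```

```text
vise xy [-14.3 -27. ] z 203.49375759414636 rpy [179.96  -0.2   17.25] F [-1.3 -0.2 -3.9] t 16.6167 op 0.053113015455742464
```

```bash
python3 -m pendant '[[[-0.2,0.3,1.0,0,-0.003,0.015,40],[0,0,0.5,0,0,0,40],[0,0,0.2,0,0,0,40],[0,0,0.2,0,0,0,40],[0,0,0.2,0,0,0,40]]]' >/dev/null; python3 v.py
python3 -m pendant '[[[0,0,0.2,0,0,0,40],[0,0,0.2,0,0,0,40],[0,0,0.2,0,0,0,40]]]' >/dev/null; python3 v.py
```

```text
vise xy [-16.6 -29.9] z 184.00370760521545 rpy [179.91  -0.21  16.28] F [ 0.4  0.3 -4.4] t 17.0333 op 0.053122215357418956
vise xy [-16.4 -30.5] z 178.3463851449107 rpy [179.89  -0.29  16.23] F [ 0.6  0.6 -3.9] t 17.2833 op 0.053386944755855016
```

```bash
python3 -m pendant '[[[0,0,0.2,0,0,0,40],[0,0,0.2,0,0,0,40]]]' >/dev/null; python3 v.py
python3 -m pendant '[[[0,0,0.2,0,0,0,40],[0,0,0.3,0,0,0,40]]]' >/dev/null; python3 v.py
python3 -m pendant '[[[0,0,0.5,0,-0.005,0,40],[0,0,0.5,0,-0.003,0,40]]]' >/dev/null; python3 v.py
```

```text
vise xy [-16.4 -30.6] z 174.13121105390178 rpy [179.89  -0.31  16.22] F [ 0.4 -0.3 -4.4] t 17.45 op 0.052987269262887916
vise xy [-16.1 -30.6] z 173.8728942952186 rpy [179.83  -0.59  16.22] F [-10.3  -0.9  27.1] t 17.6167 op 0.052864218138994834
vise xy [-16.1 -30.5] z 173.87422692562532 rpy [179.71  -0.67  16.23] F [-13.1  -1.1  33.1] t 17.7833 op 0.05290488485816163
```

The -y end stops hard at 173.9 mm, the same as the centre. Now the +y end.

```bash
python3 -m pendant '[[[0,0,-1.2,0,-0.008,0,40],[0,-2.6,-0.5,0,0,0,40],[0,-3.2,0,0,0,0,40],[0,0,0.3,0,0,0,40],[0,0,0.3,0,0,0,40]]]' >/dev/null; python3 v.py
```

```text
vise xy [-15.4  28.8] z 189.1442395458502 rpy [179.63  -0.59  16.11] F [ 0.3 -0.8 -4.5] t 18.2 op 0.05324964959887513
```

```bash
python3 -m pendant '[[[0,0,0.4,0.006,-0.01,0,40],[0,0,0.4,0,0,0,40],[0,0,0.2,0,0,0,40],[0,0,0.2,0,0,0,40]]]' >/dev/null; python3 v.py
python3 -m pendant '[[[0,0,0.2,0,0,0,40],[0,0,0.2,0,0,0,40]]]' >/dev/null; python3 v.py
```

```text
vise xy [-15.5  27.8] z 174.90179618420393 rpy [-1.7999e+02  1.2000e-01  1.6090e+01] F [-0.5  0.3 -4. ] t 18.5333 op 0.05317208617371558
vise xy [-15.8  27.6] z 173.98070458878806 rpy [-1.7992e+02 -3.0000e-02  1.6040e+01] F [-9.5  3.5 19.3] t 18.7 op 0.05322760789132472
```

All three points stop at 173.9–174.0 mm, so the blank is level and home. Returning the mallet.

```bash
python3 -m pendant '[[[0,0,0.5,0,0,0,40]]]' >/dev/null; python3 v.py
python3 -m pendant '[[[0,0,-2,0,0,0,40],[0,0,-3.5,0,0,0,40],[0,0.5,-3,0,0,0,40],[-1.3,3,0,0,0,-0.01,40],[-1.3,3,0,0,0,-0.01,40]]]' | egrep 'pos|rot'
python3 -m pendant '[[[-1.3,3,0,0,0,-0.01,40],[-1.3,3,0,0,0,-0.01,40],[-1.3,3,0,0,0,-0.01,40],[-1.3,3,0,0,0,-0.01,40],[-1.3,3,0,0,0,-0.01,40]]]' | egrep 'pos|rot'
python3 -c "
from h import *
plan([.485,-.297,.2],21.9,5)"
```

```text
vise xy [-15.7  27.6] z 173.83178336241662 rpy [-179.91   -0.3    16.03] F [-22.3   1.3  54.8] t 18.7833 op 0.05290419906144612
ee_pos: [0.5042, -0.0234, 0.2632]
tcp_rot: [-179.9, -0.4, 17.4]
ee_pos: [0.4892, -0.1949, 0.2637]
tcp_rot: [180.0, -0.6, 20.4]
row [-0.805  1.884  1.267  0.    -0.002 -0.005]
row [-0.812  1.88   1.268  0.    -0.002 -0.005]
row [-0.819  1.876  1.27   0.    -0.002 -0.005]
row [-0.826  1.872  1.271  0.    -0.002 -0.005]
row [-0.833  1.868  1.273  0.    -0.002 -0.005]
```

```bash
python3 -m pendant '[[[-0.8,2.3,1.2,0,-0.003,-0.005,40],[-0.8,2.3,1.5,0,-0.003,-0.005,40],[-0.8,2.2,2,0,-0.003,-0.005,40],[-0.2,0.5,2.5,0,0,0,40],[0,0,2,0,0,0,40]]]' | egrep 'pos|rot'
python3 -m pendant '[[[0,0,1.5,0,0,0,40],[0,0,0,0,0,0,40],[0,0,0,0,0,0,40]]]' | egrep 'pos|rot'
python3 -c "
from h import *
plan([.482,-.300,.09],21.9,3)"
```

```text
ee_pos: [0.49, -0.2869, 0.1715]
tcp_rot: [179.5, -0.3, 20.8]
ee_pos: [0.487, -0.2886, 0.1495]
tcp_rot: [179.9, 0.0, 20.5]
row [-0.286  0.295  1.985  0.     0.    -0.008]
row [-0.289  0.293  1.985  0.     0.    -0.008]
row [-0.292  0.292  1.985  0.     0.    -0.008]
```

```bash
python3 -m pendant '[[[-0.3,0.4,1.7,0,0,-0.008,40],[-0.3,0.4,1.7,0,0,-0.008,40],[0,0.1,1.3,0,0,0,40],[0,0,0.5,0,0,0,40],[0,0,0,0,0,0,40]]]' | egrep 'pos|rot|force'
python3 -c "
from h import *
plan([.482,-.300,.0745],21.9,1)"
```

```text
ee_pos: [0.4864, -0.3006, 0.101]
tcp_rot: [179.7, -0.2, 21.4]
wrist_force: [0.3, 0.2, -4.7]
row [-0.395 -0.235  2.646  0.006 -0.003 -0.008]
```

```bash
python3 -m pendant '[[[-0.2,0,0.9,0.004,-0.003,0,40],[0,0,0.7,0,0,0,40],[0,0,0.4,0,0,0,40],[0,0,0.2,0,0,0,40]]]' | egrep 'pos|rot|force'
python3 -m pendant '[[[0,0,0.2,0,0,0,40],[0,0,0.2,0,0,0,40]]]' | egrep 'pos|rot|force'
```

```text
ee_pos: [0.486, -0.3015, 0.0803]
tcp_rot: [179.7, -0.1, 21.4]
wrist_force: [-0.5, 0.0, -3.7]
ee_pos: [0.4862, -0.3014, 0.0762]
tcp_rot: [179.7, -0.2, 21.4]
wrist_force: [-0.7, -0.1, -3.9]
```

```bash
python3 -m pendant '[[[0,0,0.15,0.004,-0.002,0,40],[0,0,0.15,0,0,0,40]]]' | egrep 'pos|rot|force'
```

```text
ee_pos: [0.4861, -0.3015, 0.074]
tcp_rot: [179.9, -0.0, 21.5]
wrist_force: [-7.0, 2.4, 13.1]
```

```bash
python3 -m pendant '[[[0,0,0,0,0,0,70],[0,0,0,0,0,0,100],[0,0,0,0,0,0,100],[0,0,0,0,0,0,100],[0,0,0,0,0,0,100]]]' | egrep 'pos|rot|force|open'
python3 -m pendant '[[[0,0,-1.5,0,0,0,100],[0,0,-3,0,0,0,100],[0,0,-4,0,0,0,100],[0,0,-4,0,0,0,100],[0,0,-3,0,0,0,100]]]' | egrep 'pos|rot|force|open'
python3 - <<'E'
from v import *
for n in("wrist","top"):
    im=bot.camera(n); save(n+"8",im)
    K,P=cam(n)
    for t,z in(("mallet_head",.0615),("mat",0),("parallel_near_c",.05),("blank_c",.084),("bit_case",0),("tape_measure",0),("wax_tin",0)):
        m=bot.mark_of(n,t)
        if m: print(n,t,round(m[0]["confidence"],2),at_z(K,P,m[0]["uv"],z).round(3))
a=cv2.imread("pics/wrist8.png"); b=cv2.imread("pics/top8.png")
cv2.imwrite("pics/both8.png",np.hstack([cv2.resize(a,(400,300)),cv2.resize(b[220:340,225:385],(400,300),interpolation=cv2.INTER_CUBIC)]))
E
```

```text
ee_pos: [0.4877, -0.3025, 0.0768]
tcp_rot: [179.7, -0.2, 21.4]
wrist_force: [0.7, 0.0, 0.4]
opening: 0.0852
ee_pos: [0.4839, -0.3, 0.2291]
tcp_rot: [-179.7, 0.3, 21.4]
wrist_force: [1.7, 0.2, 0.6]
opening: 0.0856
top mat 0.57 [ 0.493 -0.296  0.   ]
top blank_c 0.79 [0.542 0.029 0.084]
top bit_case 0.57 [0.465 0.309 0.   ]
top tape_measure 0.88 [0.719 0.255 0.   ]
top wax_tin 0.58 [ 0.716 -0.234  0.   ]
```

View pics/both8.png

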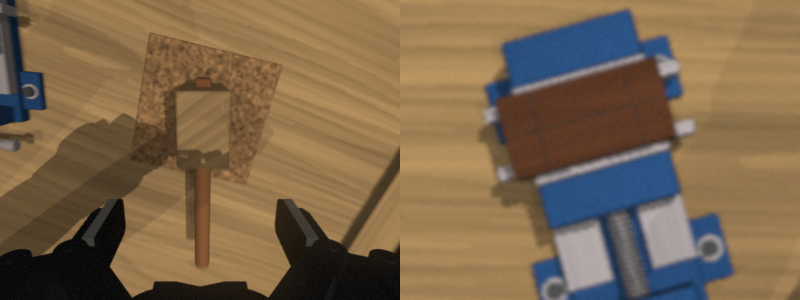

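The left half shows the mallet standing on the mat, its top face at about (203,130) in the half-size picture. The right half shows both parallels sticking out about equally on both sides. The gripper is clear of everything, so I'm handing in.

```bash
python3 -m pendant '[[[0,0,0,0,0,0,100],[0,0,0,0,0,0,100]]]' | egrep 'time|pos|force'; python3 -c "
from workcell import bot
print(bot.job_done())"
```

```text
time: 23.17
ee_pos: [0.4839, -0.3, 0.226]
wrist_force: [0.4, 0.1, 0.4]
the job is handed in; nothing more can be done
None
```

I centred both parallels, tapped the blank fully home with the mallet, stood the mallet back on its mat and handed the job in at about 23 s. No verdict was reported.

**Parallels:** they started about 17 and 20 mm off centre towards +y, and I pushed them back with shut fingers. In the wrist view both ends stood about 26 mm beyond the jaws (25 is ideal). A rough reading of the last top view suggests they may be about 2 mm off the other way; the tolerance is 8 mm.

**Blank:** it slid down at about 14 N. Taps at the centre and at both ends then all stopped hard at the same height, 173.8–174.0 mm at the tool, so it is level and home. The highest force I read was about 59 N on the blank, against the 120 N limit. I did not measure its bearing on each parallel.

**Mallet:** it stands upright, and its head centre works out at about (0.502, -0.295), within about 7 mm of the mat's centre. This comes from the grip position, because the network did not find the head in the last pictures.

**Bystanders:** the bit case, tape measure and wax tin were all found in the last top view. They agree with their first readings to within 4 mm, except the wax tin. It read about 13 mm from the first top-view reading but within 4 mm of the first scene-camera one, and the arm never went near it.

**Checks that failed:**
- Optical flow gave no usable blank height; even the fixed jaw appeared to move by up to 3 mm.
- Triangulating from two cameras put the blank's centre at 95 mm, against 84 mm when home.

I relied on the mallet contact heights instead.

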